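# Feel for the release notch of the shaft clamp and press it

### The job

Free the steel shaft's clamp by its hidden release: put a fingertip against the front of the fixture's left grey end cap, slide it along the front edge towards the other end until it finds the notch, then press the latch inside the notch fully home, so that the clamp bar lifts and stays up, and come away. Do not touch the clamp bar, leave the shaft lying in its saddles and leave everything else on the bench alone.

Things in the scene. Friction and masses are not known exactly. Their poses are not given: they have to be found in the camera images.
- cradle: Fixed shaft-clamping fixture, an aluminium block, deck 40 mm high, 440 mm along its y, 160 mm along its x (-80 to +80). Origin under its centre, on the bench; x points from its front edge (long side nearest the robot) to its back, y to the robot's left, z up. The front edge is an upright face 40 mm high: grey end caps (|y| 105 to 220 mm, face at x = -80 mm) and between them a dark steel strip.
- strip_mid (a point): Middle of the dark steel strip's front face, 20 mm above the bench, at (-79, 0, 20) mm in the cradle's frame; the strip's face lies 1 mm behind the caps' faces. Somewhere in the strip is one notch, dark in dark, 44 mm wide along y, open in front, at the top and down to the bench. Its centre lies anywhere from y = -55 to +55 mm, differently each time; it does not move afterwards.
- edge_left (a point): Point on the front face of the left end cap (the +y one), 30 mm outside the dark strip, 20 mm above the bench: at (-80, +135, 20) mm in the cradle's frame.
- edge_right (a point): The same on the right end cap: at (-80, -135, 20) mm in the cradle's frame.
- latch (a joint): The latch: a black bar, 6 to 36 mm above the bench, that closes the back of the notch, 14 mm behind the strip's face. 0 = out, 0.008 m = fully home towards the cradle's +x, at its stop. Moves against 5 to 8 N of friction and stays where it is left. Closed fingers, pointing down with tips 8 to 28 mm above the bench, fit into the notch (up to 38 mm wide); nothing on the deck in front of x = -5 mm is over 65 mm high.
- clamp (a joint): Clamp bar's hinge angle: 0 = down over the shaft, 0.5 rad = up. Linked rigidly to the latch: 8 mm of latch lift it by 0.5 rad; its front end then stands about 95 mm above the bench at x = 10 mm in the cradle's frame.
- clamp_hinge (a point): Steel clamp bar, 66 mm long, 50 mm wide and 6 mm thick, over the shaft in the middle of the cradle; this point lies on its hinge at (68, 0, 58) mm in the cradle's frame, the bar reaches from there towards the front, to x = 2 mm. It must not be touched.
- shaft: Loose steel shaft, 12 mm thick, 480 mm long along its y, lying in two saddles on the cradle's deck, 44 mm above the bench, at x = 20 mm in the cradle's frame. Origin under its middle.
- ferrule: Loose brass ring, 22 mm across, 18 mm high, on the deck near its left end, 30 mm in front of the centre line. Origin under its centre.
- tip_weight: Loose brass weight, 20 mm across, 20 mm high, on the deck near its right end, 30 mm in front of the centre line. Origin under its centre.
- tape_measure: Loose yellow tape measure, 70 x 45 x 62 mm, on the bench. Origin under its centre.
- screwdriver: Loose screwdriver lying on the bench left of the cradle.
- nylon_block: Loose white nylon block, 90 x 35 x 22 mm, on the bench between robot and cradle. Origin under its centre.
- glue_bottle: Loose standing bottle, 44 mm across, 110 mm high, right of the cradle. Origin under its centre.
- wrench: Loose wrench lying on the bench in front, to the right.

How it is judged:
On the way, in this order (a step that is already met when the one before it is completed fails the run):
1. a fingertip touches the front of the left end cap (contact force between the fingers and cradle above 0.3 N and y of the grasp point in the frame of cradle above 0.1 m and x of the grasp point in the frame of cradle below -0.06 m and value of joint latch below 0.002 m), for 0.05 s.
2. the fingertip feels along the dark strip of the front edge, the latch still out (contact force between the fingers and cradle above 0.3 N and y of the grasp point in the frame of cradle below 0.088 m and x of the grasp point in the frame of cradle below -0.06 m and value of joint latch below 0.002 m), for 0.05 s.
3. the finger presses the latch in the notch home (contact force between the fingers and cradle above 0.5 N and value of joint latch above 0.0065 m), for 0.1 s.
At the end, for the whole second after the job is handed in: The latch is in by more than 6.5 of its 8 mm, the clamp bar is up by more than 0.38 rad and still, and the shaft lies at rest in its saddles (within 8 mm across them and 5 mm in height) (value of joint latch above 0.0065 m and value of joint clamp above 0.38 rad and velocity of joint clamp below 0.05 rad/s and z of shaft in the frame of cradle between 0.04 and 0.05 m and x of shaft in the frame of cradle between 0.012 and 0.028 m and linear speed of shaft below 0.02 m/s); the robot touches nothing.
It fails at once if the clamp bar is touched by the robot (contact force between any of the fingers, the arm and clamp above 0.5 N).
It fails at once if the shaft is lifted or shifted by more than 25 mm (distance of shaft from where it was at the start of the episode above 0.025 m or z of shaft in the frame of cradle above 0.056 m).
It fails at once if a bystander is moved by more than 25 mm (distance of any of ferrule, tip_weight, tape_measure, screwdriver, nylon_block, glue_bottle, wrench from where it was at the start of the episode above 0.025 m).
It also fails if it takes over 72 s, if anything falls off the work surface, if the arm or the gripper's body presses on something with over 40 N, if the wrist force passes 120 N, or if a joint passes its speed limit or range.

### The arm

A 6-joint arm with a two-finger parallel gripper is mounted at the origin on the work surface. World frame = base frame: x ahead of the robot, y to its left, z up, the work surface at z = 0. Lengths are in m, angles in rad, forces in N, time in s.
With the tool pointing down it reaches from about 0.35 to 0.775 m from the base axis. Payload 7.3 kg.
Tool frame: the origin (TCP) lies where the fingers leave the gripper's body, on its centre line; the fingertips stand 66 mm ahead of it and the grasp point (between the pads) lies 47 mm ahead of it (robot.tips_ahead is the distance from the TCP to the fingertips, in m); z points along the fingers, y is the line along which they close (so a half turn about z gives the same grasp; the last joint's range is limited). The gripper opens to 92 mm and grips with 3 to 60 N. Pads are 19 mm wide; open, the fingers measure 130 mm over their backs; the gripper's body (75 mm by 190 mm) begins 47 mm behind the grasp point.
Start: joints at [-1.377, 0.342, 1.524, -0, 1.275, -0.146], TCP at [0.175, -0.495, 0.292] pointing down, gripper open.
Joint ranges: [-2.53, 2.53], [-0.77, 2.02], [0.04, 2.7], [-1, 4.14], [0.28, 2.66], [-3.11, 3.11]. Speed limits (rad/s): [2.57, 2.57, 3.14, 3.14, 3.14, 3.14].

### API

Orientations are given as [roll, pitch, yaw] about the fixed x, y, z axes, in that order (R = Rz(yaw) Ry(pitch) Rx(roll)).
In Python, from cell import robot gives the robot as it stands.
- The arm moves only by the shell command python3 -m inch 'ROWS' [FORCE]. ROWS is a JSON object of lists of equal length, an entry for each row: "travel": the shift along the tool's x, y, z in mm, a list of three; "turn": the turn about the tool's z in units of 5 degrees (1.0 is 5 degrees); "claw": the closure, from -1 (fully open) to 1 (shut). A call has 1 to 12 rows; each row is the pose to reach, as a shift and turn from the pose commanded when the call began, along the tool's axes at that moment; what a row does not reach only later rows make up. A row lasts 1/10 s, in which the tool goes at most 50 mm and 8.59 degrees, less where a joint would pass 70% of its speed; a pose out of reach is approached as far as the arm can. A call with a gripper value outside its range is refused whole. The fingers move at their own pace and stop on an object; FORCE is the grip in N (left out, the last holds). Time passes only in rows, so rows that repeat a pose let the fingers close. It gives the time, the measured TCP pose, the force, the opening and the grip force at its end, in the units of the state.
- robot.observe(): the state, without advancing time (a new reading comes with each control period).
- robot.read_camera(name): name is "side" or "top"; returns a dict with "pixels" (420x560x3 uint8, red, green, blue), "fx", "fy", "cx", "cy" (pixels), "cam_to_world" (4x4, takes a point from camera to world coordinates). Camera axes: x right, y down, z forward; pixel columns grow to the right and rows downward; lengths in m; the calibration is good to about 2 mm. A picture is of the moment at which its call begins. There is no depth.
- robot.hand_in(): hands the job in; it is judged then, once.
The state is a dict: "time": time; "qpos": joint angles; "qvel": joint speeds; "joint_efforts": joint torques, N m; "tool_pos": TCP position; "tool_rot": TCP orientation; "contact_force": force on the tool from outside, world axes, zero at the start; "torque": the same for the moment, N m; "opening": finger opening in m; "grip_force": force on a finger pad.
Only numpy, scipy, OpenCV 4.12 (cv2) and the standard library are available. Lean on these libraries where they do the work, as an engineer would, in place of code of your own. Each camera call takes 0.05 s, during which the arm holds its last target. There are 200 camera calls.

## Working session

There is one attempt and no reset: what is moved stays moved. The work goes in short steps, Python scripts to look and compute and a shell command to move; the robot and the scene stay as the last step left them, time stands still between calls to the robot, and variables do not carry over. Pictures are saved under pics/ and viewed, at most 10 in all, crops included, and the job is handed in when it is done.

```bash
ls; mkdir -p pics; python3 - <<'E'
from cell import robot
import cv2
for n in("top","side"):
    c=robot.read_camera(n); cv2.imwrite(f"pics/{n}0.png",c["pixels"][:,:,::-1]); print(n,c["fx"],c["cx"],c["cy"],c["cam_to_world"])
s=robot.observe();print(s)
E
```

```text
pics
top 491.8141928727763 284.11149893255947 212.54462869207993 [[-0.02706677 -0.9864756   0.16165793  0.2652133 ]
 [-0.99955001  0.02879993  0.00838705  0.00632053]
 [-0.01292936 -0.16135817 -0.98681121  1.60505087]
 [ 0.          0.          0.          1.        ]]
side 479.04146751044567 286.6743267978564 206.9827309825813 [[-9.90881809e-01 -1.01836806e-01  8.82185055e-02  3.73509386e-01]
 [-1.34733917e-01  7.48424989e-01 -6.49389566e-01  9.22777295e-01]
 [ 1.06825281e-04 -6.55354333e-01 -7.55321579e-01  1.14781363e+00]
 [ 0.00000000e+00  0.00000000e+00  0.00000000e+00  1.00000000e+00]]
{'time': 0.1, 'qpos': array([-1.37697841e+00,  3.42600559e-01,  1.52490716e+00, -8.89153235e-06,
        1.27542474e+00, -1.46003367e-01]), 'qvel': array([ 0.00171877, -0.00290513, -0.00190038,  0.00069172,  0.00083377,
       -0.00114593]), 'joint_efforts': array([ 2.36469292e-03, -4.32005703e+01, -2.44693100e+01,  7.19768484e-02,
        5.27594984e-02, -3.11957137e-05]), 'tool_pos': array([ 0.17495538, -0.49469547,  0.29164666]), 'tool_rot': array([-3.14026586e+00, -1.86509560e-04,  3.39823755e-01]), 'contact_force': array([-0.45701107,  0.24139835,  0.76549558]), 'torque': array([0.00138471, 0.01208645, 0.04122967]), 'grip_force': 0.0, 'opening': 0.09163086466213617}
```

View pics/top0.png

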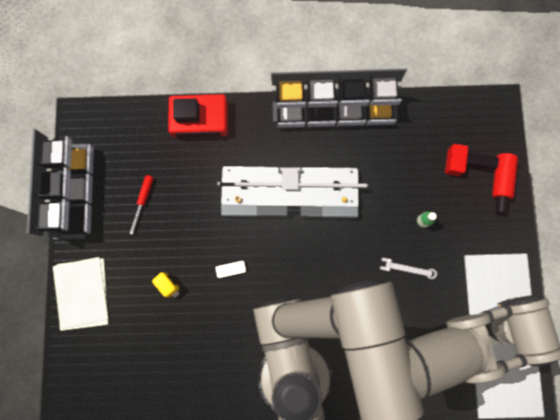

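View pics/side0.png

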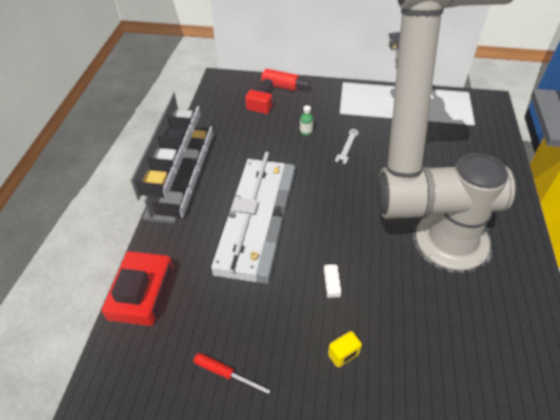

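The top view shows the cradle deck at about cols 221–359 and rows 166–207, with the front face below it and possibly the notch near (293,211). The side view shows the front face at cols 255–295. Next I'll measure the deck pose and zoom in.

```bash
cat > h.py <<'E'
import numpy as np,cv2
from cell import robot
def ray(c,u,v,z):
    T=c["cam_to_world"];d=T[:3,:3]@np.array([(u-c["cx"])/c["fx"],(v-c["cy"])/c["fy"],1])
    return T[:3,3]+d*(z-T[2,3])/d[2]
def proj(c,p):
    T=c["cam_to_world"];q=T[:3,:3].T@(np.asarray(p)-T[:3,3])
    return c["fx"]*q[0]/q[2]+c["cx"],c["fy"]*q[1]/q[2]+c["cy"]
E
python3 - <<'E'
from h import *
out=[]
for n,(u0,v0,u1,v1) in dict(top=(205,150,375,230),side=(195,140,315,290)).items():
    c=robot.read_camera(n);im=c["pixels"];h=cv2.cvtColor(im,cv2.COLOR_RGB2HSV)
    m=((h[...,2]>165)&(h[...,1]<60)).astype(np.uint8);w=np.zeros_like(m);w[v0:v1,u0:u1]=m[v0:v1,u0:u1]
    w=cv2.morphologyEx(w,cv2.MORPH_OPEN,np.ones((5,5)));
    k=max(cv2.findContours(w,0,1)[0],key=cv2.contourArea)
    pts=np.array([ray(c,*p[0],.04)[:2] for p in cv2.convexHull(k)],np.float32)
    r=cv2.minAreaRect(pts);print(n,r,cv2.boxPoints(r).tolist())
    z=cv2.resize(im[v0:v1,u0:u1],None,fx=4,fy=4,interpolation=cv2.INTER_CUBIC)
    cv2.imwrite(f"pics/{n}z.png",z[:,:,::-1])
for n,zz in (("top",.04),):
    c=robot.read_camera(n)
E
```

```text
top ((0.5974352359771729, 0.001073494553565979), (0.442524790763855, 0.15621882677078247), 88.25463104248047) [[0.5126229524612427, -0.21770721673965454], [0.6687692403793335, -0.22246527671813965], [0.682247519493103, 0.2198542058467865], [0.5261012315750122, 0.2246122658252716]]
side ((0.5958030819892883, 0.009206250309944153), (0.462894082069397, 0.15506616234779358), 87.80842590332031) [[0.5094759464263916, -0.21910656988620758], [0.6644287109375, -0.22503642737865448], [0.6821302175521851, 0.2375190705060959], [0.5271774530410767, 0.24344892799854279]]
```

View pics/topz.png

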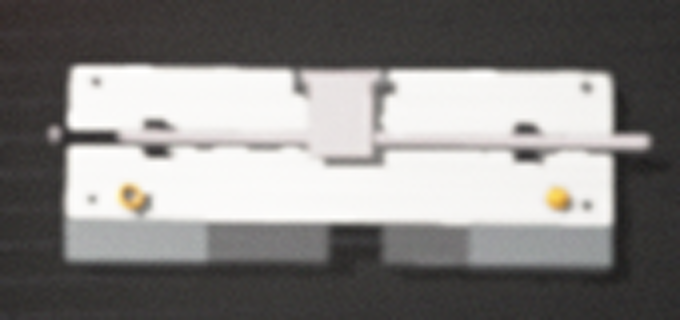

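View pics/sidez.png

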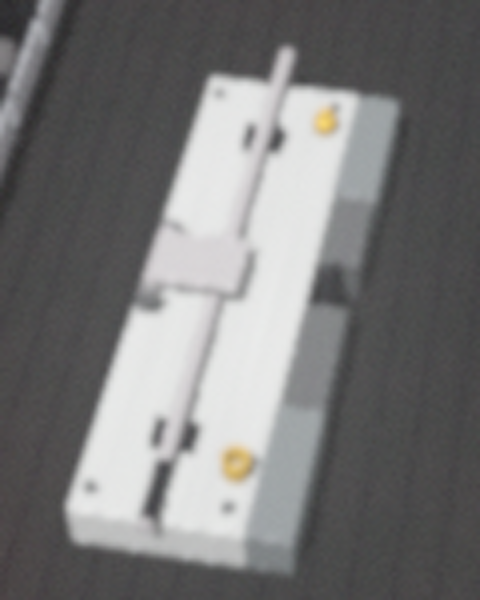

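The notch shows clearly: zoomed cols 330–382, with the strip at 206–469. Its centre is therefore at cradle y ≈ -15 mm. The cradle is centred near (0.597, 0.001) with yaw ≈ -0.03. I'll keep the tool's x axis along cradle +x, close the fingers and go over high.

```bash
python3 -m inch '{"travel":[[330,-197,0],[330,-197,0],[330,-197,0],[330,-197,0],[330,-197,0],[330,-197,0],[330,-197,0],[330,-197,0],[330,-197,0],[330,-197,0],[330,-197,0],[330,-197,0]],"turn":[4.24,4.24,4.24,4.24,4.24,4.24,4.24,4.24,4.24,4.24,4.24,4.24],"claw":[1,1,1,1,1,1,1,1,1,1,1,1]}' 20
python3 - <<'E'
from h import *
c=robot.read_camera("top");x=lambda u,v,z:print(u,v,ray(c,u/4+205,v/4+150,z).round(4))
x(206,222,.04);x(469,222,.04);x(330,224,.04);x(382,224,.04);x(66,220,.04);x(612,224,.04);x(66,262,0);x(612,267,0)
print(ray(c,230,269,.02),ray(c,165,285,.03))
E
```

```text
time: 1.45
tool_pos: [0.4198, -0.2003, 0.2922]
tool_rot: [3.141, 0.0, -0.032]
contact_force: [-0.4, -0.1, -0.3]
opening: 0.0015
grip_force: 0.0
206 222 [0.5473 0.1083 0.04  ]
469 222 [ 0.541  -0.1041  0.04  ]
330 224 [0.5427 0.0081 0.04  ]
382 224 [ 0.5415 -0.0339  0.04  ]
66 220 [0.5523 0.2216 0.04  ]
612 224 [ 0.536  -0.2192  0.04  ]
66 262 [0.5243 0.2274 0.    ]
612 267 [ 0.507  -0.2231  0.    ]
[0.34636492 0.19841882 0.02      ] [0.30098856 0.40453278 0.03      ]
```

```bash
python3 -m inch '{"travel":[[39,-340,0],[39,-340,0],[39,-340,0],[39,-340,0],[39,-340,0],[39,-340,0],[39,-340,0],[39,-340,0],[39,-340,0],[39,-340,0]],"turn":[0,0,0,0,0,0,0,0,0,0],"claw":[1,1,1,1,1,1,1,1,1,1]}'
python3 -m inch '{"travel":[[0,0,50],[0,0,100],[0,0,150],[0,0,180],[0,0,200],[0,0,208],[0,0,208],[0,0,208]],"turn":[0,0,0,0,0,0,0,0],"claw":[1,1,1,1,1,1,1,1]}'
```

```text
time: 2.5
tool_pos: [0.4698, 0.138, 0.2921]
tool_rot: [3.141, 0.0, -0.032]
contact_force: [-0.5, -0.6, -0.1]
opening: 0.0006
grip_force: 0.0
time: 3.3
tool_pos: [0.4705, 0.1388, 0.0852]
tool_rot: [-3.141, -0.002, -0.031]
contact_force: [0.9, 0.5, 0.5]
opening: 0.0008
grip_force: 0.0
```

```bash
python3 -m inch '{"travel":[[15,0,0],[28,0,0],[34,0,0],[36,0,0],[37,0,0],[38,0,0],[38,0,0]],"turn":[0,0,0,0,0,0,0],"claw":[1,1,1,1,1,1,1]}'
python3 -m inch '{"travel":[[1,0,0],[2,0,0],[2,0,0]],"turn":[0,0,0],"claw":[1,1,1]}'
```

```text
time: 4.0
tool_pos: [0.5054, 0.1382, 0.0846]
tool_rot: [3.141, 0.005, -0.03]
contact_force: [-7.3, 0.4, 4.0]
opening: 0.0001
grip_force: 3.8
time: 4.3
tool_pos: [0.5057, 0.1382, 0.0844]
tool_rot: [3.141, 0.009, -0.03]
contact_force: [-13.5, 0.4, 9.8]
opening: 0.0006
grip_force: 6.8
```

```bash
python3 -m inch '{"travel":[[-2,0,0],[-2,8,0],[-2,18,0],[-2,28,0],[-1.5,38,0],[-1,48,0],[-1,58,0],[-1,66,0],[-1,70,0],[-1,70,0]],"turn":[0,0,0,0,0,0,0,0,0,0],"claw":[1,1,1,1,1,1,1,1,1,1]}'
```

```text
time: 5.3
tool_pos: [0.5036, 0.0684, 0.0838]
tool_rot: [-3.141, 0.006, -0.031]
contact_force: [-7.1, 1.6, -0.1]
opening: 0.0005
grip_force: 3.8
```

```bash
python3 -m inch '{"travel":[[0,15,0],[0,30,0],[0,45,0],[0,58,0],[0,66,0],[0,70,0],[0,70,0]],"turn":[0,0,0,0,0,0,0],"claw":[1,1,1,1,1,1,1]}'
for i in 1 2 3 4; do python3 -m inch '{"travel":[[0,1,0],[0,3,0],[0,3,0]],"turn":[0,0,0],"claw":[1,1,1]}'; done
```

```text
time: 6.0
tool_pos: [0.5012, -0.0013, 0.0836]
tool_rot: [-3.141, 0.007, -0.03]
contact_force: [-8.9, 1.6, -0.7]
opening: 0.0005
grip_force: 4.1
time: 6.3
tool_pos: [0.5015, -0.0038, 0.0837]
tool_rot: [-3.14, 0.006, -0.03]
contact_force: [-6.4, 3.9, -0.1]
opening: 0.0003
grip_force: 3.4
time: 6.6
tool_pos: [0.5049, -0.0081, 0.0848]
tool_rot: [3.141, -0.002, -0.03]
contact_force: [-0.0, -0.3, -0.7]
opening: 0.0001
grip_force: 0.0
time: 6.9
tool_pos: [0.5044, -0.011, 0.0844]
tool_rot: [3.141, -0.001, -0.031]
contact_force: [1.0, 0.8, -0.4]
opening: 0.0005
grip_force: 0.0
time: 7.2
tool_pos: [0.5041, -0.014, 0.0842]
tool_rot: [3.141, -0.0, -0.03]
contact_force: [-0.3, -0.9, -0.3]
opening: 0.0006
grip_force: 0.0
```

```bash
python3 -m inch '{"travel":[[1,-2,0],[4,-2.5,0],[7,-2.5,0],[9,-2.5,0],[9,-2.5,0]],"turn":[0,0,0,0,0],"claw":[1,1,1,1,1]}'
for i in 1 2 3; do python3 -m inch '{"travel":[[1.5,0,0],[3,0,0],[3,0,0]],"turn":[0,0,0],"claw":[1,1,1]}'; done
```

```text
time: 7.7
tool_pos: [0.5135, -0.0115, 0.0842]
tool_rot: [3.141, -0.0, -0.03]
contact_force: [-0.3, 1.1, 0.5]
opening: 0.0005
grip_force: 0.0
time: 8.0
tool_pos: [0.5148, -0.0115, 0.0839]
tool_rot: [-3.141, 0.004, -0.03]
contact_force: [-6.0, -0.1, 3.1]
opening: 0.0002
grip_force: 2.6
time: 8.3
tool_pos: [0.5177, -0.0116, 0.0839]
tool_rot: [-3.141, 0.004, -0.03]
contact_force: [-5.4, -0.7, 3.0]
opening: 0.0004
grip_force: 2.8
time: 8.6
tool_pos: [0.5207, -0.0117, 0.0839]
tool_rot: [-3.141, 0.004, -0.03]
contact_force: [-4.9, 0.2, 3.2]
opening: 0.0007
grip_force: 2.8
```

The latch is sliding at about 5 N. I'll continue to the stop.

```bash
for i in 1 2; do python3 -m inch '{"travel":[[1,0,0],[2.5,0,0],[2.5,0,0]],"turn":[0,0,0],"claw":[1,1,1]}'; done
python3 - <<'E'
from h import *
ims=[]
for n,(u0,v0,u1,v1) in dict(top=(205,150,375,230),side=(195,140,315,290)).items():
    im=robot.read_camera(n)["pixels"][v0:v1,u0:u1]
    z=cv2.resize(im,(350,300 if n=="side" else 165),interpolation=cv2.INTER_CUBIC);ims.append(z)
cv2.imwrite("pics/p.png",np.vstack(ims)[:,:,::-1])
E
```

```text
time: 8.9
tool_pos: [0.5224, -0.0117, 0.0838]
tool_rot: [-3.141, 0.006, -0.03]
contact_force: [-9.1, -0.2, 5.8]
opening: 0.0002
grip_force: 4.2
time: 9.2
tool_pos: [0.5228, -0.0117, 0.0837]
tool_rot: [-3.141, 0.011, -0.03]
contact_force: [-16.6, -2.0, 12.0]
opening: 0.0004
grip_force: 8.1
```

View pics/p.png

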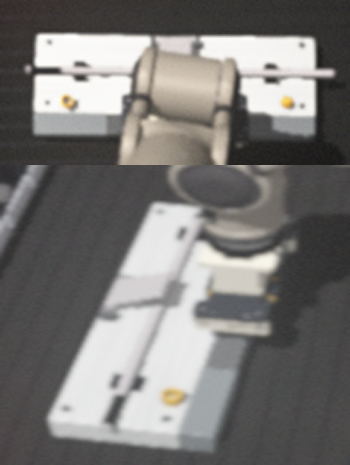

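The force climbs after 8 mm of travel, so the latch is at its stop. The side view shows the clamp bar raised, at about (150,290). Backing straight out, then up.

```bash
python3 -m inch '{"travel":[[-5,0,0],[-15,0,0],[-30,0,0],[-50,0,0],[-70,0,0],[-70,0,-40],[-70,0,-90],[-70,0,-140],[-70,0,-160],[-70,0,-160],[-70,0,-160]],"turn":[0,0,0,0,0,0,0,0,0,0,0],"claw":[1,1,1,1,1,1,1,1,1,1,1]}'
python3 - <<'E'
from h import *
im=robot.read_camera("side")["pixels"][140:290,195:315]
cv2.imwrite("pics/f.png",cv2.resize(im,None,fx=4,fy=4,interpolation=2)[:,:,::-1])
E
```

```text
time: 10.4
tool_pos: [0.4568, -0.0097, 0.2439]
tool_rot: [3.141, -0.0, -0.03]
contact_force: [-0.7, 0.4, -0.5]
opening: 0.0003
grip_force: 0.0
```

View pics/f.png

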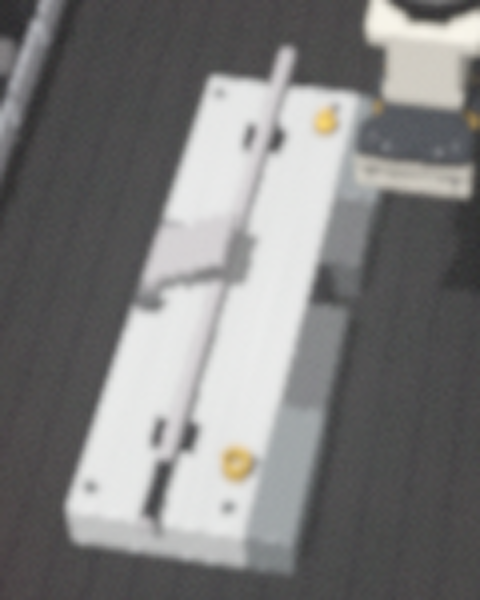

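The clamp bar is still up, its front edge raised around (190,250). The shaft lies in its saddles, the ring and weight are unmoved, and the gripper is clear.

```bash
python3 -c "
from cell import robot
print(robot.hand_in())"
```

```text
the job is handed in; nothing more can be done
None
```

The latch is pressed fully home, the clamp bar is up and stayed up, the shaft still lies in its saddles, the arm is clear, and the job is handed in; the hand-in returned no verdict.

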